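# Refit a mill crank and lock it with its spring clip

### The arm

A 6-joint arm with a two-finger parallel gripper is mounted at the origin on a cart in front of the work surface, level with it; the furniture and walls round the work are solid. World frame = base frame: x ahead of the robot, y to its left, z up, the work surface at z = 0. Lengths are in m, angles in rad, forces in N, time in s.
With the tool pointing down it reaches from about 0.25 to 0.775 m from the base axis. Payload 4 kg.
Tool frame: the origin (TCP) lies on the centre line of the jaws, within the pads' length; the fingertips stand 14 mm ahead of it and the grasp point (between the pads) lies 5 mm behind it (robot.tcp_to_tips is the distance from the TCP to the fingertips, in m); z points along the fingers, y is the line along which they close (so a half turn about z gives the same grasp; the last joint's range is limited). The gripper opens to 94 mm and grips with 3 to 60 N. Pads are 16 mm wide; open, the fingers measure 119 mm over their backs; the gripper's body (75 mm by 177 mm) begins 78 mm behind the grasp point.
Start: joints at [-1.262, 0.087, 1.371, -0, 1.684, -0.103], TCP at [0.22, -0.504, 0.22] pointing down, gripper open.
Joint ranges: [-3.1, 3.1], [-0.76, 2.03], [0.27, 2.55], [-1.08, 4.22], [0.17, 2.65], [-2.57, 2.57]. Speed limits (rad/s): [2.79, 2.79, 3.14, 3.14, 3.14, 3.14].

### API

Orientations are given as [roll, pitch, yaw] about the fixed x, y, z axes, in that order (R = Rz(yaw) Ry(pitch) Rx(roll)).
In Python, from bench import robot gives the robot as it stands.
- The arm moves only by the tool carry_out, never from a script. Its argument "increments" is a list of rows, each a list of 3 entries, a list of its own where there are three numbers: the closure in counts, from 0 (fully open) to 255 (shut), then the shift along the tool's x, y, z in mm, then the turn about the tool's z in degrees. In form: [[fingers, [dx, dy, dz], twist], ...]. A call has 1 to 8 rows; each row shifts and turns the commanded pose from where the row before left it, along the tool's axes as they then stand; what a row does not reach is not made up. A row lasts 1/10 s, in which the tool goes at most 50 mm and 8.59 degrees, less where a joint would pass 70% of its speed; a pose out of reach is approached as far as the arm can. A call with a gripper value outside its range is refused whole. The fingers move at their own pace and stop on an object; the grip force is fixed at half the most. Time passes only in rows, so rows that do not move let the fingers close. It gives the time, the measured TCP pose, the force, the opening and the grip force at its end, in the units of the state.
- robot.get_obs(): the state, without advancing time (a new reading comes with each control period).
- robot.snapshot(name): name is "scene" or "top"; returns the picture (420x560x3 uint8, blue, green, red); there is no depth.
- robot.get_calibration(name): a dict with "vfov" (degrees; the focal length in pixels is half the picture's height over the tangent of half this angle, whatever the lens; pixels are square), "cx", "cy" (the principal point, pixels), "T" (4x4, takes a point from camera to world coordinates). Camera axes: x right, y down, z forward; pixel columns grow to the right and rows downward; lengths in m; the calibration is good to about 2 mm. A picture is of the moment at which its call begins. get_calibration takes no time and is no camera call.
- robot.close_job(): hands the job in; it is judged then, once.
The state is a dict: "time": time; "joint_positions": joint angles; "qvel": joint speeds; "joint_torque": joint torques, N m; "tool_pos": TCP position; "ee_rot": TCP orientation; "wrist_force": force on the tool from outside, world axes, zero at the start; "wrist_torque": the same for the moment, N m; "width": finger opening in m; "finger_force": force on a finger pad.
Only numpy, scipy, OpenCV 4.12 (cv2) and the standard library are available. Lean on these libraries where they do the work, as an engineer would, in place of code of your own. Each camera call takes 0.05 s, during which the arm holds its last target. There are 200 camera calls.

### The job

The hand mill has just been cleaned: put its crank back on the shaft, all the way down on the collar, then lock it by pushing the straight leg of the spring clip through the cross hole above the hub, the clip lying flat and level, until its bow snaps over the shaft and sits home round it. The leg is a close fit and the shaft turns a little, so feel for the hole and never force the clip. Leave the other things on the worktop where they are.

Things in the scene. Friction and masses are not known exactly. Their poses are not given: they have to be found in the camera images.
- mill: Hand mill fixed to the worktop: dark base plate 136 x 136 x 10 mm, aluminium box 108 x 108 mm up to z = 76 mm, domed cover up to 96 mm with an upright steel shaft in its middle. Origin: centre of the underside, on the shaft's axis; z up; x points from the wooden drawer front to the back. Shaft: collar (39 mm across, top at z = 100), two-flat drive, then a round stub with the cross hole, up to z = 145 mm.
- shaft_seat (a point): On the shaft's axis at the collar's top, 100 mm above the worktop: the hub's underside rests here. Axes as the mill's. Above it the drive: 22 mm round, 18.6 mm over its two flats (which face +y and -y when the shaft is not turned), up to 10 mm above this point, then tapering until 16 mm above it into the stub, 18 mm across. The shaft turns against a light drag (0.06 N m).
- cross_hole (a point): Middle of the cross hole, on the shaft's axis, 128.5 mm above the worktop, 8.5 mm above the top of the seated hub. Axes as the mill's. The hole is level, 6.4 mm wide, and goes right through the 18 mm stub along x; but the shaft may stand turned by up to 0.4 rad (stops at 0.45), unmeasured, which puts the mouth up to 4 mm to one side. The clip's leg turns the shaft true as it goes in.
- crank_hub (a point): Middle of the crank's hub, half-way up, 10 mm above the worktop as the loose crank (0.2 kg) lies. z up, arm along +x. Hub: steel, 40 mm across, 20 mm high, with a slot right through, 21.4 mm (x) by 24.8 mm (y), bevelled underneath. It goes over the shaft's flats with the arm along the mill's +y or -y (either will do), with 0.3 rad of play; pressed down lightly it turns the shaft to suit.
- crank_knob (a point): Middle of the crank's upright wooden knob, 88 mm along the arm from the hub's centre; 25 mm across, its top 47 mm above the crank's underside. The arm is a flat bar 13 mm wide and 6 mm thick, level with the hub's underside. Axes as crank_hub's.
- clip: The whole spring clip, origin under the loop's middle. The bow comes from the loop, round the hollow for the shaft, nearly touches the leg at x = 46 mm and flares out to a tip at x = 56, y = 7 mm. It meets the shaft about 21 mm short of home, takes about 6 N to push over it (it gives way sideways by 6 mm) and pulls the clip forward by itself over the last 10 mm or so.
- clip_loop (a point): Middle of the oval double loop of the spring clip (R-clip of dark 5 mm wire, 42 g, loose), half-way up, 5 mm above the worktop as it lies flat; z up. Loop: 38 mm long (x), 24 mm wide (y), 10 mm high, with straight parallel sides 14 mm long: grip it here, across y. From its -y side the straight leg runs along +x, from its +y side the springy bow; both lie in its lower half.
- clip_nest (a point): Where the shaft's axis lies when the clip is home: on the leg's centre line, beside the hollow of the bow, 34 mm along +x and 9.5 mm along -y from clip_loop, 2.5 mm above the clip's underside. Axes as clip_loop's.
- leg_tip (a point): Square-cut end of the clip's straight leg (5 mm across), on its centre line, 46 mm along +x from clip_nest (80 mm from clip_loop, y = -9.5 mm). Axes as clip_loop's.
- bean_jar: Glass jar of beans with a red lid, 68 mm across, 105 mm high, origin under its centre; to be left alone.
- teaspoon: Teaspoon lying near the front edge, 130 x 26 x 11 mm, origin under its centre; to be left alone.
- grounds_brush: Counter brush with wooden handle lying near the front edge, 158 x 36 x 28 mm, origin under its middle; to be left alone.
- spice_cocoa: Small spice jar with a dark cap, 44 mm across, 96 mm high, origin under its centre; to be left alone.
- spice_cinnamon: Small spice jar with a white cap, 47 mm across, 98 mm high, origin under its centre; to be left alone.

How it is judged:
By the outcome, as a careful person would: the job done as asked, in the order asked, and still so for the second after the job is handed in, with the robot touching nothing.
It also fails if it takes over 72 s, if anything falls off the work surface, if the arm or the gripper's body presses on something with over 40 N, if the wrist force passes 120 N, or if a joint passes its speed limit or range.

## Working session

There is one attempt and no reset: what is moved stays moved. The work goes in short steps, Python scripts to look and compute and a tool call to move; the robot and the scene stay as the last step left them, time stands still between calls to the robot, and variables do not carry over. Pictures are saved under pics/ and viewed, at most 10 in all, crops included, and the job is handed in when it is done.

Besides the shell and the picture viewer there is one more tool, called as name(argument=value, ...) on one line, values as JSON. carry_out: Moves the arm, as the interface text tells. Its arguments: {"type":"object","properties":{"increments":{"type":"array","items":{"type":"array"}}},"required":["increments"]}

```bash
mkdir -p pics; ls
cat > h.py <<'E'
import numpy as np,cv2
from bench import robot
def cal(n):
    c=robot.get_calibration(n); f=210/np.tan(np.radians(c["vfov"])/2); return f,c["cx"],c["cy"],np.array(c["T"])
def ray(n,u,v,z):
    f,cx,cy,T=cal(n); d=T[:3,:3]@np.array([(u-cx)/f,(v-cy)/f,1]); o=T[:3,3]; return o+d*(z-o[2])/d[2]
def proj(n,p):
    f,cx,cy,T=cal(n); q=np.linalg.inv(T)@np.append(p,1); return q[:2]/q[2]*f+[cx,cy]
E
python3 - <<'E'
from h import *
for n in("scene","top"):
    im=robot.snapshot(n); cv2.imwrite(f"pics/{n}0.png",im); print(n,robot.get_calibration(n))
print(robot.get_obs())
E
```

```text
pics
scene {'vfov': 51.84306902262128, 'cx': 280.80127357936436, 'cy': 205.7007231512445, 'T': array([[ 0.9922471 , -0.07558472,  0.09865415,  0.3565116 ],
       [-0.12157022, -0.4254219 ,  0.89679255, -1.09062011],
       [-0.02581418, -0.90183322, -0.4313125 ,  0.63898324],
       [ 0.        ,  0.        ,  0.        ,  1.        ]])}
top {'vfov': 57.43136245604678, 'cx': 277.2467847853562, 'cy': 213.04423468871383, 'T': array([[ 0.0073571 , -0.98780922,  0.15549539,  0.31924524],
       [-0.99983485, -0.00468253,  0.01755966, -0.0267528 ],
       [-0.01661749, -0.1555989 , -0.98768054,  1.20393357],
       [ 0.        ,  0.        ,  0.        ,  1.        ]])}
{'time': 0.1, 'joint_positions': array([-1.26207613e+00,  8.78665946e-02,  1.37204989e+00, -4.47605958e-05,
        1.68359328e+00, -1.03109166e-01]), 'qvel': array([-1.47781088e-03, -1.35530926e-03, -4.58414017e-03, -4.98676416e-04,
        1.49254238e-05,  1.89475689e-04]), 'joint_torque': array([ 1.69114850e-03, -3.41253197e+01, -3.03301656e+01,  7.19301822e-02,
        3.04231967e-02, -9.40167342e-05]), 'tool_pos': array([ 0.21999756, -0.50359385,  0.21845612]), 'ee_rot': array([-3.13968115e+00, -1.53071729e-04,  4.11824224e-01]), 'wrist_force': array([ 0.28979238,  0.67210475, -0.18361438]), 'wrist_torque': array([-0.0423419 ,  0.03316977, -0.00433461]), 'finger_force': 0.0, 'width': 0.09392036939356462}
```

View pics/scene0.png

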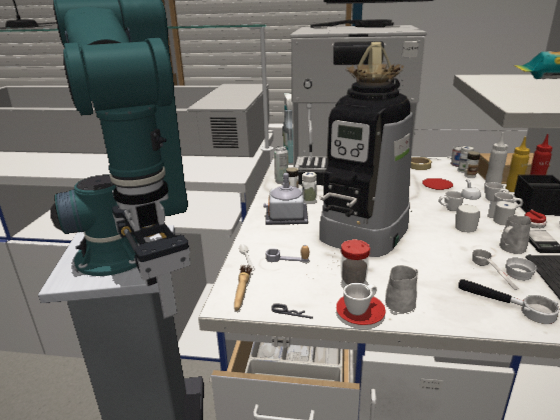

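View pics/top0.png

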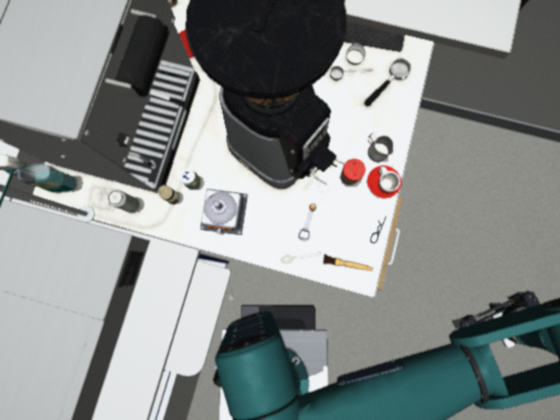

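The scene view shows the mill at about (287,205), the crank hub at (272,256) with its knob at (304,253), and the clip at (290,312). In the top view the mill is at (221,210), the hub at (304,235), the knob at (312,207) and the clip at (377,230). I'll enlarge these areas next.

Run:
```python
from h import *
s=cv2.imread("pics/scene0.png");t=cv2.imread("pics/top0.png")
def crop(im,u,v,w,h,k): return cv2.resize(im[v:v+h,u:u+w],None,fx=k,fy=k,interpolation=cv2.INTER_CUBIC)
a=np.hstack([crop(s,255,170,65,75,4),crop(s,262,235,55,75//1,4)[:300],crop(s,265,285,60,75,4)[:300]])
b=np.hstack([crop(t,190,180,65,75,4),crop(t,285,190,55,75,4),crop(t,345,195,60,75,4)])
cv2.imwrite("pics/c.png",np.vstack([a,b]))
for n,l in(("top",[(221,210,.1),(304,235,.01),(312,207,.04),(377,230,.005),(353,170,.1)]),("scene",[(287,180,.14),(272,256,.01),(304,253,.025),(290,312,.005)])):
    for u,v,z in l: print(n,u,v,ray(n,u,v,z).round(3))
```

```text
top 221 210 [0.501 0.158 0.1  ]
top 304 235 [ 0.438 -0.09   0.01 ]
top 312 207 [ 0.522 -0.113  0.04 ]
top 377 230 [ 0.456 -0.318  0.005]
top 353 170 [ 0.623 -0.23   0.1  ]
scene 287 180 [0.511 0.124 0.14 ]
scene 272 256 [ 0.438 -0.093  0.01 ]
scene 304 253 [ 0.522 -0.116  0.025]
scene 290 312 [ 0.455 -0.325  0.005]
```

View pics/c.png

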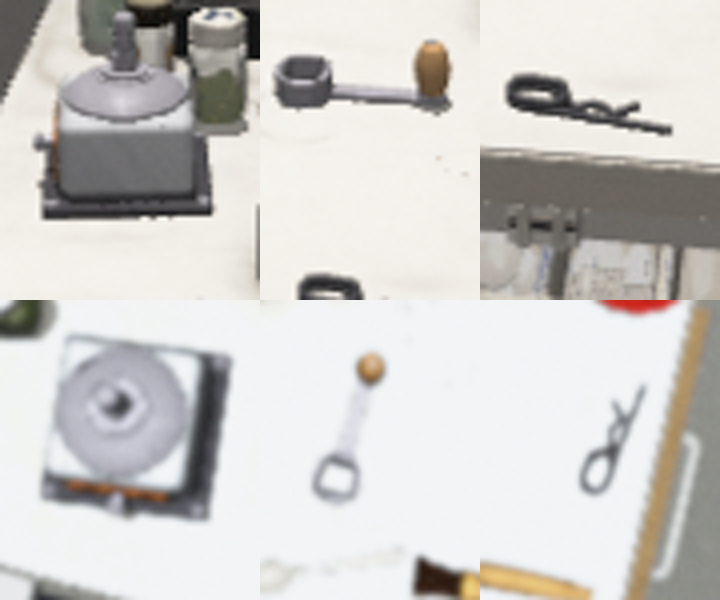

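The enlarged crops put the shaft tip near scene (285.5,173.5) and top (219.3,205.2). The hub is near scene (272.8,252) and top (304,234.5). The clip loop is near scene (279,308) and top (374,239), with the leg tip near scene (312,317.5) and top (386,217). I'll measure these more finely and compare the two views.

Run:
```python
from h import *
s=cv2.imread("pics/scene0.png");t=cv2.imread("pics/top0.png")
def P(n,u,v,z): print(n,u,v,z,ray(n,u,v,z)[:2].round(4))
print("shaft");P("top",219.3,205.2,.145);P("scene",285.5,174,.145);P("scene",285.7,186.8,.1)
def blob(im,u,v,r,f,z,n):
    c=im[v-r:v+r,u-r:u+r]; m=f(cv2.cvtColor(c,cv2.COLOR_BGR2HSV).astype(int)).astype(np.uint8)
    k,l,st,ce=cv2.connectedComponentsWithStats(m); i=1+np.argmax(st[1:,4]); pts=np.argwhere(l==i)[:,::-1]+[u-r,v-r]
    ce=ce[i]+[u-r,v-r]; P(n,*ce.round(2),z); return pts
dark=lambda h:h[...,2]<120
wood=lambda h:(h[...,1]>90)&(h[...,2]>60)
print("knob");blob(t,312,207,12,wood,.035,"top");blob(s,304,253,12,wood,.031,"scene")
print("hub");
for n,im,u,v in(("top",t,304,234),("scene",s,272,256)):
    p=blob(im,u,v,11,lambda h:h[...,2]<190,.012,n);print(p.min(0),p.max(0))
print("clip")
for n,im,u,v in(("top",t,378,229),("scene",s,292,312)):
    p=blob(im,u,v,22,dark,.005,n)
    W=np.array([ray(n,*q,.003)[:2] for q in p]); 
    hull=cv2.minAreaRect((W*1e3).astype(np.float32)); print(len(p),hull)
    print("far end",W[np.argmax(W@[.88,-.47])].round(4),"near",W[np.argmin(W@[.88,-.47])].round(4))
    for r in cv2.convexHull(p.astype(np.int32))[:,0]: print(r,ray(n,*r,.003)[:2].round(3),end=";")
    print()
print("machine",ray("scene",322,240,0),ray("scene",372,258,0))
print("plate");[P("scene",u,v,.01) for u,v in((265.5,222.3),(308,221.5))];[P("top",u,v,.01) for u,v in((200.3,227.5),(241.8,234.5),(247.3,194))]
```

```text
shaft
top 219.3 205.2 0.145 [0.5075 0.1553]
scene 285.5 174 0.145 [0.512  0.1621]
scene 285.7 186.8 0.1 [0.5121 0.1656]
knob
top 311.78 207.22 0.035 [ 0.522  -0.1126]
scene 304.78 251.87 0.031 [ 0.5239 -0.1201]
hub
top 303.16 233.98 0.012 [ 0.4412 -0.0869]
[298 228] [308 239]
scene 272.94 255.28 0.012 [ 0.4409 -0.093 ]
[265 249] [282 262]
clip
top 377.67 232.5 0.005 [ 0.4479 -0.32  ]
6 ((448.158203125, -320.01055908203125), (3.11828875541687, 9.446964263916016), 88.08903503417969)
far end [ 0.4528 -0.3217] near [ 0.4434 -0.3214]
[378 234] [ 0.443 -0.321];[377 233] [ 0.447 -0.318];[377 232] [ 0.45  -0.319];[378 231] [ 0.453 -0.322];
scene 289.87 329.66 0.005 [ 0.4463 -0.3817]
332 ((449.9833068847656, -377.7708435058594), (24.837970733642578, 92.57168579101562), 81.37129974365234)
far end [ 0.4933 -0.3969] near [ 0.4061 -0.3585]
[313 333] [ 0.493 -0.397];[270 333] [ 0.404 -0.383];[270 325] [ 0.406 -0.359];[278 325] [ 0.423 -0.361];[293 326] [ 0.455 -0.369];[305 327] [ 0.48  -0.376];[313 328] [ 0.496 -0.382];
machine [ 0.5932926  -0.01407573  0.        ] [ 0.70641569 -0.13126608  0.        ]
plate
scene 265.5 222.3 0.01 [0.4385 0.106 ]
scene 308 221.5 0.01 [0.5703 0.0887]
top 200.3 227.5 0.01 [0.46   0.2362]
top 241.8 234.5 0.01 [0.4387 0.105 ]
top 247.3 194 0.01 [0.5681 0.0902]
```

```bash
cat >> h.py <<'E'
def plan(p,yaw,n,g):
    o=robot.get_obs(); a=o["tool_pos"]; y=o["ee_rot"][2]; d=(np.array(p)-a)/n*1e3; w=(yaw-y+np.pi)%(2*np.pi)-np.pi
    print("at",a.round(4),"yaw",round(y,4))
    for i in range(n):
        t=y+w*i/n; print([g,[round(np.cos(t)*d[0]+np.sin(t)*d[1],1),round(np.sin(t)*d[0]-np.cos(t)*d[1],1),round(-d[2],1)],round(-np.degrees(w/n),2)],end=",")
    print()
E
python3 -c "
from h import *
plan([.441,-.09,.16],-.307,12,80)"
```

```text
at [ 0.22   -0.5036  0.2185] yaw 0.4118
[80, [np.float64(30.7), np.float64(-24.2), np.float64(4.9)], np.float64(3.43)],[80, [np.float64(29.2), np.float64(-26.0), np.float64(4.9)], np.float64(3.43)],[80, [np.float64(27.6), np.float64(-27.7), np.float64(4.9)], np.float64(3.43)],[80, [np.float64(25.9), np.float64(-29.3), np.float64(4.9)], np.float64(3.43)],[80, [np.float64(24.1), np.float64(-30.8), np.float64(4.9)], np.float64(3.43)],[80, [np.float64(22.2), np.float64(-32.2), np.float64(4.9)], np.float64(3.43)],[80, [np.float64(20.2), np.float64(-33.5), np.float64(4.9)], np.float64(3.43)],[80, [np.float64(18.2), np.float64(-34.6), np.float64(4.9)], np.float64(3.43)],[80, [np.float64(16.1), np.float64(-35.6), np.float64(4.9)], np.float64(3.43)],[80, [np.float64(13.9), np.float64(-36.5), np.float64(4.9)], np.float64(3.43)],[80, [np.float64(11.7), np.float64(-37.3), np.float64(4.9)], np.float64(3.43)],[80, [np.float64(9.4), np.float64(-37.9), np.float64(4.9)], np.float64(3.43)],
```

carry_out(increments=[[80, [30.7, -24.2, 4.9], 3.43], [80, [29.2, -26, 4.9], 3.43], [80, [27.6, -27.7, 4.9], 3.43], [80, [25.9, -29.3, 4.9], 3.43], [80, [24.1, -30.8, 4.9], 3.43], [80, [22.2, -32.2, 4.9], 3.43], [80, [20.2, -33.5, 4.9], 3.43], [80, [18.2, -34.6, 4.9], 3.43]])

```text
time: 0.9
tool_pos: [0.3679, -0.2265, 0.1797]
ee_rot: [-3.141, 0.0, -0.07]
wrist_force: [0.9, -0.2, -0.6]
width: 0.0646
finger_force: 0.0
```

carry_out(increments=[[80, [16.1, -35.6, 4.9], 3.43], [80, [13.9, -36.5, 4.9], 3.43], [80, [11.7, -37.3, 4.9], 3.43], [80, [9.4, -37.9, 4.9], 3.43], [80, [0, 0, 0], 0], [80, [0, 0, 0], 0], [80, [0, 0, 0], 0]])

```text
time: 1.6
tool_pos: [0.441, -0.0912, 0.1606]
ee_rot: [3.141, 0.0, -0.307]
wrist_force: [-0.4, -0.4, -0.8]
width: 0.0645
finger_force: 0.0
```

```bash
sed -i 's/print(\[g,/print([g,/; s/round(np.cos(t)\*d\[0\]+np.sin(t)\*d\[1\],1),round(np.sin(t)\*d\[0\]-np.cos(t)\*d\[1\],1)/round(float(np.cos(t)*d[0]+np.sin(t)*d[1]),1),round(float(np.sin(t)*d[0]-np.cos(t)*d[1]),1)/; s/round(-d\[2\],1)/round(float(-d[2]),1)/; s/round(-np.degrees(w\/n),2)/round(float(-np.degrees(w\/n)),2)/' h.py
python3 - <<'E'
from h import *
plan([.441,-.09,.021],-.307,5,80)
t=robot.snapshot("top");s=robot.snapshot("scene")
f=lambda im,u,v,w,h,k:cv2.resize(im[v:v+h,u:u+w],None,fx=k,fy=k,interpolation=cv2.INTER_CUBIC)
cv2.imwrite("pics/d.png",np.hstack([f(t,260,180,80,100,5),f(s,235,200,80,100,5)]))
E
```

```text
at [ 0.441  -0.0912  0.1606] yaw -0.3072
[80, [-0.1, -0.2, 27.9], -0.0],[80, [-0.1, -0.2, 27.9], -0.0],[80, [-0.1, -0.2, 27.9], -0.0],[80, [-0.1, -0.2, 27.9], -0.0],[80, [-0.1, -0.2, 27.9], -0.0],
```

View pics/d.png

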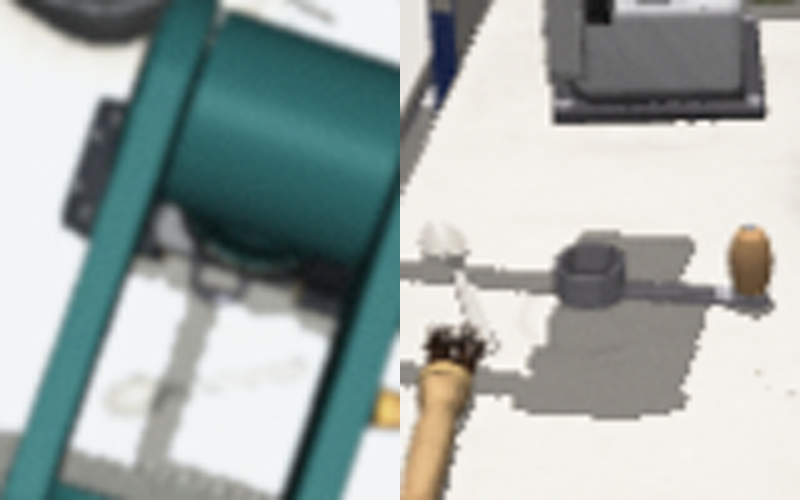

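The arm hides the hub from the top camera. In the scene view the hub is clear and sits where measured, about (272,255). I'll descend and grip.

carry_out(increments=[[80, [0, 0, 28], 0], [80, [0, 0, 28], 0], [80, [0, 0, 28], 0], [80, [0, 0, 28], 0], [80, [0, 0, 27.5], 0], [80, [0, 0, 0], 0], [255, [0, 0, 0], 0], [255, [0, 0, 0], 0]])

```text
time: 2.5
tool_pos: [0.4427, -0.0914, 0.0231]
ee_rot: [3.141, -0.004, -0.307]
wrist_force: [-0.2, 0.3, -0.3]
width: 0.0516
finger_force: 0.0
```

carry_out(increments=[[255, [0, 0, 0], 0], [255, [0, 0, 0], 0], [255, [0, 0, 0], 0], [255, [0, 0, 0], 0]])

```text
time: 2.9
tool_pos: [0.4426, -0.091, 0.0229]
ee_rot: [3.141, -0.003, -0.306]
wrist_force: [-0.6, -0.9, 5.5]
width: 0.0388
finger_force: 30.0
```

Run:
```python
from h import *
s=robot.snapshot("scene");cv2.imwrite("pics/g.png",cv2.resize(s[200:300,240:340],None,fx=5,fy=5,interpolation=cv2.INTER_CUBIC))
plan([.441,-.09,.2],-.307,4,255)
```

```text
at [ 0.4426 -0.091   0.0229] yaw -0.3064
[255, [-0.5, -0.1, -44.3], 0.01],[255, [-0.5, -0.1, -44.3], 0.01],[255, [-0.5, -0.1, -44.3], 0.01],[255, [-0.5, -0.1, -44.3], 0.01],
```

carry_out(increments=[[255, [0, 0, -25], 0], [255, [0, 0, -44], 0], [255, [0, 0, -50], 0], [255, [0, 0, -50], 0], [255, [0, 0, -13], 0], [255, [0, 0, 0], 0], [255, [0, 0, 0], 0]])

```text
time: 3.65
tool_pos: [0.4403, -0.0899, 0.2007]
ee_rot: [-3.142, 0.004, -0.306]
wrist_force: [-0.3, 0.6, -3.2]
width: 0.0391
finger_force: 30.0
```

Run:
```python
from h import *
plan([.511,.160,.205],1.43,14,255)
```

```text
at [ 0.4403 -0.0899  0.2007] yaw -0.3064
[255, [-0.6, -18.5, -0.3], -7.11],[255, [1.7, -18.5, -0.3], -7.11],[255, [4.0, -18.1, -0.3], -7.11],[255, [6.2, -17.5, -0.3], -7.11],[255, [8.3, -16.6, -0.3], -7.11],[255, [10.3, -15.4, -0.3], -7.11],[255, [12.1, -14.0, -0.3], -7.11],[255, [13.8, -12.4, -0.3], -7.11],[255, [15.2, -10.6, -0.3], -7.11],[255, [16.4, -8.7, -0.3], -7.11],[255, [17.4, -6.6, -0.3], -7.11],[255, [18.0, -4.4, -0.3], -7.11],[255, [18.4, -2.1, -0.3], -7.11],[255, [18.6, 0.2, -0.3], -7.11],
```

carry_out(increments=[[255, [-0.6, -18.5, -0.3], -7.11], [255, [1.7, -18.5, -0.3], -7.11], [255, [4.0, -18.1, -0.3], -7.11], [255, [6.2, -17.5, -0.3], -7.11], [255, [8.3, -16.6, -0.3], -7.11], [255, [10.3, -15.4, -0.3], -7.11], [255, [12.1, -14.0, -0.3], -7.11], [255, [13.8, -12.4, -0.3], -7.11]])

```text
time: 4.45
tool_pos: [0.4799, 0.0532, 0.2012]
ee_rot: [-3.137, 0.006, 0.691]
wrist_force: [-1.0, 0.6, -1.1]
width: 0.039
finger_force: 30.0
```

carry_out(increments=[[255, [15.2, -10.6, -0.3], -7.11], [255, [16.4, -8.7, -0.3], -7.11], [255, [17.4, -6.6, -0.3], -7.11], [255, [18.0, -4.4, -0.3], -7.11], [255, [18.4, -2.1, -0.3], -7.11], [255, [18.6, 0.2, -0.3], -7.11], [255, [0, 0, 0], 0], [255, [0, 0, 0], 0]])

```text
time: 5.25
tool_pos: [0.5104, 0.1592, 0.204]
ee_rot: [-3.136, 0.003, 1.429]
wrist_force: [-0.3, -0.3, -1.9]
width: 0.0391
finger_force: 30.0
```

Run:
```python
from h import *
s=robot.snapshot("scene");t=robot.snapshot("top")
cv2.imwrite("pics/sc1.png",s)
f=lambda im,u,v,w,h,k:cv2.resize(im[v:v+h,u:u+w],None,fx=k,fy=k,interpolation=cv2.INTER_CUBIC)
cv2.imwrite("pics/e.png",np.hstack([f(s,245,135,80,100,5),f(t,180,160,80,100,5)]))
o=robot.get_obs();p=o["tool_pos"];print(p,o["ee_rot"],[proj("scene",p+[0,0,d]).round(1) for d in(-.023,-.003)])
```

```text
[0.51097042 0.15871919 0.20551231] [-3.13850286e+00  1.72233791e-03  1.42872922e+00] [array([285.1, 163.1]), array([284.9, 156.9])]
```

View pics/e.png

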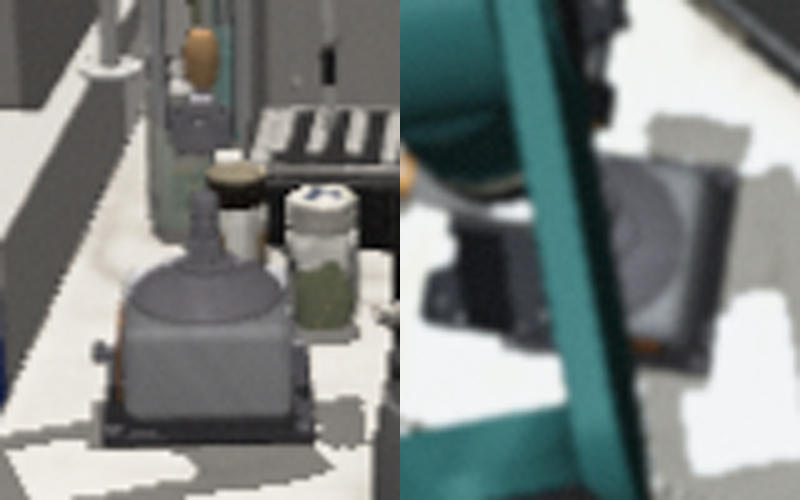

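The scene view shows the hub hanging at about (285,159) and the shaft tip centred near column 285.7, rows 172 to 176, so they are nearly in line. I'll read the shaft edges at subpixel level from the clean pictures.

Run:
```python
from h import *
t=cv2.imread("pics/top0.png",0);s=cv2.imread("pics/scene0.png",0);s1=cv2.imread("pics/sc1.png",0)
print(t[196:216,210:232]);print(s[168:200,274:298]);print(s1[150:178,274:298])
for p in([.511,.16,.145],[.511,.16,.1]): print(proj("top",p),proj("scene",p))
```

```text
[[152 142 154 165 173 175 176 179 177 177 177 179 178 177 177 175 174 173
  169 166 167 183]
 [149 153 170 177 179 179 180 180 178 176 176 179 181 180 179 179 176 176
  173 170 167 169]
 [164 173 179 180 183 180 181 179 176 174 178 182 183 181 182 183 180 178
  179 175 171 166]
 [176 180 181 182 180 177 179 183 180 182 188 192 185 183 182 184 180 181
  180 175 176 169]
 [180 182 180 175 170 167 173 180 186 194 207 207 198 188 179 180 184 183
  181 180 179 173]
 [185 183 177 168 166 171 178 177 179 191 205 212 211 202 186 180 180 184
  183 183 180 175]
 [186 182 172 165 173 188 194 188 172 164 173 192 209 212 199 184 178 184
  184 184 182 179]
 [185 181 173 172 185 200 204 197 171 135 123 150 186 207 204 186 176 182
  187 185 183 182]
 [184 180 183 184 189 200 200 191 163 116  87 106 153 190 201 195 185 182
  187 187 187 183]
 [185 189 199 197 187 184 182 166 139  96  71  80 122 170 202 206 197 184
  185 191 188 186]
 [186 194 209 209 189 163 144 128 101  75  65  76 118 173 207 214 201 181
  185 191 188 184]
 [191 198 210 216 194 161 128 107  88  70  75  99 149 192 211 209 195 180
  1
[... 6234 characters left out ...]
109 107 103 102 108 108 107  97  70  32  26  27  37  39
   44  41  30  24  24  23]
 [150  99 105 107 111 105  99  99 102  93 102  98  93  77  41  22  28  26
   23  23  20  31  22  18]
 [162  95  94 105 108 106 101 101  94  90  96 104 102  93  61  22  22  18
   22  15  18  19  17  23]
 [169 100  88 103 106 104  99  97  88  84  87  95  95  87  60  27  22  14
   21  21  14  16  18  55]
 [175 104  90 103 107 103 100 100  90  83  83  89  90  84  60  32  15  21
   20  16  19  68  74 128]
 [180 114  98 103 107 105 105 106 103  87  80  87  88  80  93 140 138 149
  157 154 141 141 137 148]]
[217.66398769 203.97695264] [285.28381151 174.25965575]
[220.27637926 206.72480061] [285.58682295 187.51099391]
```

The top view's lit tip face at (215.7,203.3), together with the plate corners and the scene tip row, puts the shaft at about (0.513, 0.165), with the mill yaw near -0.14. I'll move there and come down to just above the tip.

Run:
```python
from h import *
plan([.513,.1665,.170],1.43,3,255)
```

```text
at [0.511  0.1587 0.2055] yaw 1.4287
[255, [2.7, 0.3, 11.8], -0.02],[255, [2.7, 0.3, 11.8], -0.02],[255, [2.7, 0.3, 11.8], -0.02],
```

carry_out(increments=[[255, [2.7, 0.3, 11.8], 0], [255, [2.7, 0.3, 11.8], 0], [255, [2.7, 0.3, 11.8], 0], [255, [0, 0, 0], 0], [255, [0, 0, 0], 0]])

```text
time: 5.85
tool_pos: [0.5134, 0.1674, 0.1711]
ee_rot: [-3.14, 0.001, 1.431]
wrist_force: [0.7, 0.4, -2.5]
width: 0.039
finger_force: 30.0
```

Run:
```python
from h import *
s=robot.snapshot("scene");cv2.imwrite("pics/sc2.png",s)
cv2.imwrite("pics/f.png",cv2.resize(s[145:200,255:315],None,fx=10,fy=10,interpolation=cv2.INTER_CUBIC))
o=robot.get_obs();p=o["tool_pos"];print(p,o["ee_rot"],o["wrist_force"])
print([(q,proj("scene",q).round(2)) for q in([.513,.165,.145],[.513,.165,.147],[.513,.146,.147])])
```

```text
[0.51383612 0.16743177 0.17189363] [-3.14154631e+00  2.34521522e-04  1.43066785e+00] [-0.01992198  0.46476442 -2.68863364]
[([0.513, 0.165, 0.145], array([285.71, 173.64])), ([0.513, 0.165, 0.147], array([285.69, 173.05])), ([0.513, 0.146, 0.147], array([286.5 , 175.24]))]
```

View pics/f.png

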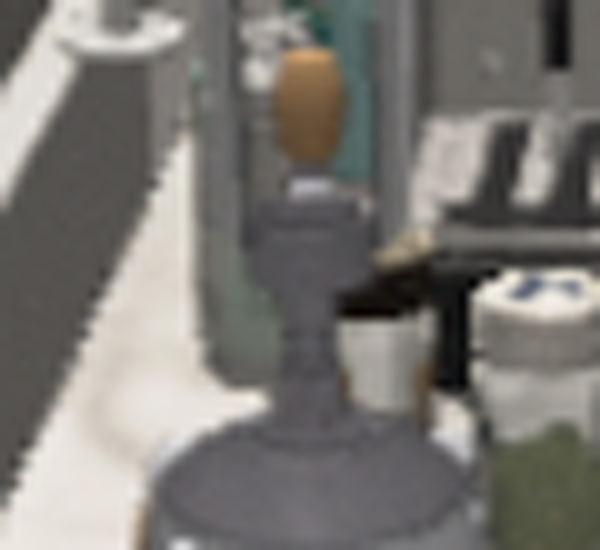

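The hub (crop centre about 310) sits over the shaft (about 308). The hub's front edge shows the same row offset as the collar does, so they are aligned to about 2 mm. I'll lower with feel.

carry_out(increments=[[255, [0, 0, 2], 0], [255, [0, 0, 2], 0], [255, [0, 0, 2], 0], [255, [0, 0, 1], 0], [255, [0, 0, 0], 0]])

```text
time: 6.4
tool_pos: [0.5137, 0.1674, 0.1648]
ee_rot: [-3.141, 0.0, 1.431]
wrist_force: [-0.5, -0.6, -2.2]
width: 0.0389
finger_force: 30.0
```

carry_out(increments=[[255, [0, 0, 2], 0], [255, [0, 0, 2], 0], [255, [0, 0, 2], 0], [255, [0, 0, 2], 0], [255, [0, 0, 2], 0], [255, [0, 0, 2], 0], [255, [0, 0, 0], 0]])

```text
time: 7.1
tool_pos: [0.5136, 0.1671, 0.1524]
ee_rot: [-3.141, 0.001, 1.43]
wrist_force: [-0.6, -2.2, -3.2]
width: 0.0387
finger_force: 30.0
```

carry_out(increments=[[255, [-1.2, 0, 0], 0], [255, [0, 0, 0], 0], [255, [0, 0, 2], 0], [255, [0, 0, 2], 0], [255, [0, 0, 2], 0], [255, [0, 0, 2], 0], [255, [0, 0, 0], 0]])

```text
time: 7.8
tool_pos: [0.5134, 0.1663, 0.1444]
ee_rot: [-3.141, 0.0, 1.431]
wrist_force: [0.3, -0.1, -2.9]
width: 0.039
finger_force: 30.0
```

carry_out(increments=[[255, [0, 0, 2], 0], [255, [0, 0, 2], 0], [255, [0, 0, 2], 0], [255, [0, 0, 2], 0], [255, [0, 0, 1], 0], [255, [0, 0, 0], 0]])

```text
time: 8.4
tool_pos: [0.5135, 0.1662, 0.1357]
ee_rot: [-3.141, 0.0, 1.431]
wrist_force: [-0.5, 0.8, -1.8]
width: 0.0393
finger_force: 30.0
```

Underside is at about 0.113, in the taper.

carry_out(increments=[[255, [0, 0, 1.5], 0], [255, [0, 0, 1.5], 0], [255, [0, 0, 1.5], 0], [255, [0, 0, 1.5], 0], [255, [0, 0, 0], 0]])

```text
time: 8.9
tool_pos: [0.5135, 0.1659, 0.1295]
ee_rot: [-3.141, 0.001, 1.43]
wrist_force: [-0.1, -1.5, -2.8]
width: 0.0387
finger_force: 30.0
```

carry_out(increments=[[255, [-0.4, 0, 1.5], 0], [255, [0, 0, 1.5], 0], [255, [0, 0, 1.5], 0], [255, [0, 0, 1], 0], [255, [0, 0, 0], 0]])

```text
time: 9.4
tool_pos: [0.5136, 0.1657, 0.1242]
ee_rot: [-3.142, 0.0, 1.431]
wrist_force: [0.3, -2.1, -2.8]
width: 0.0392
finger_force: 30.0
```

carry_out(increments=[[255, [-0.5, 0, 1], 0], [255, [0, 0, 1], 0], [255, [0, 0, 0.7], 0], [255, [0, 0, 0], 0]])

```text
time: 9.8
tool_pos: [0.5137, 0.1655, 0.1229]
ee_rot: [3.141, -0.0, 1.431]
wrist_force: [-2.5, -2.6, 4.1]
width: 0.039
finger_force: 30.0
```

carry_out(increments=[[80, [0, 0, 0], 0], [80, [0, 0, 0], 0], [80, [0, 0, 0], 0], [80, [0, 0, 0], 0], [80, [0, 0, -30], 0], [80, [0, 0, -40], 0], [80, [0, 0, -30], 0], [80, [0, 0, 0], 0]])

```text
time: 10.6
tool_pos: [0.5161, 0.1661, 0.2275]
ee_rot: [3.131, -0.004, 1.431]
wrist_force: [0.3, -0.3, -0.4]
width: 0.0646
finger_force: 0.0
```

Run:
```python
from h import *
s=robot.snapshot("scene");cv2.imwrite("pics/sc3.png",s)
s0=cv2.imread("pics/scene0.png",0)
o=robot.get_obs();print(o["tool_pos"])
print(s0[300:322,266:318].tolist())
t=cv2.imread("pics/top0.png",0);print(t[210:248,368:392])
a=cv2.resize(s[145:205,255:315],None,fx=8,fy=8,interpolation=cv2.INTER_CUBIC);cv2.imwrite("pics/i.png",a)
```

```text
[0.51489896 0.1657716  0.22442225]
[[241, 241, 241, 241, 241, 241, 240, 241, 240, 240, 239, 240, 240, 239, 240, 240, 240, 240, 240, 240, 240, 239, 239, 240, 239, 239, 239, 239, 240, 240, 240, 240, 240, 240, 241, 241, 240, 240, 240, 239, 239, 239, 239, 239, 239, 240, 240, 240, 239, 239, 239, 240], [241, 240, 241, 241, 241, 241, 241, 240, 239, 239, 240, 240, 241, 240, 240, 240, 240, 240, 240, 240, 240, 240, 240, 240, 239, 238, 239, 239, 239, 240, 239, 239, 238, 238, 240, 241, 240, 240, 239, 239, 239, 238, 239, 239, 239, 239, 239, 240, 238, 239, 239, 239], [240, 241, 241, 241, 242, 241, 241, 241, 240, 239, 240, 239, 240, 240, 240, 239, 240, 239, 240, 240, 240, 239, 240, 240, 240, 239, 239, 239, 240, 239, 239, 239, 238, 238, 238, 239, 239, 239, 240, 238, 238, 239, 239, 238, 238, 238, 240, 240, 239, 240, 240, 239], [241, 240, 239, 240, 240, 241, 240, 208, 188, 174, 167, 165, 162, 180, 211, 214, 233, 239, 240, 240, 240, 240, 238, 239, 238, 237, 237, 237, 237, 239, 238, 237, 236, 235, 236, 236, 237, 238, 237, 236, 236, 236, 237, 237, 238, 237, 238, 239, 239, 239, 239, 239], [240, 240, 240, 
[... 7663 characters left out ...]
24 162 134 170 201 199 168 163 205 237 243 243 243 242 243 243 241
  231 193 159 149 147 148]
 [242 235 195 151 141 152 158 162 193 230 242 244 243 243 243 243 242 237
  225 196 163 149 149 148]
 [243 241 231 208 185 174 184 206 227 239 243 243 243 243 243 243 242 232
  209 185 165 149 148 148]
 [243 243 242 238 232 226 231 237 241 243 243 243 243 243 243 243 241 230
  195 175 160 151 148 147]
 [243 243 243 243 241 240 241 242 243 243 243 243 243 243 243 243 241 231
  199 172 157 149 150 149]
 [243 244 243 243 243 243 243 243 243 243 243 243 243 243 243 243 239 228
  201 172 153 150 148 147]
 [243 243 243 243 243 242 243 243 243 243 243 243 243 243 243 241 234 213
  190 162 152 147 146 146]]
```

View pics/i.png

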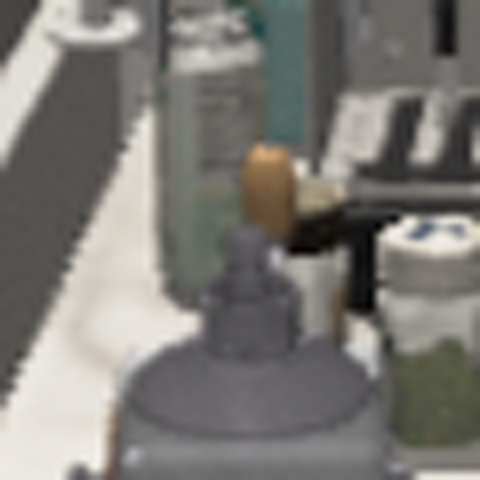

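The crank is seated: the hub sits on the collar with the stub above it, and the knob is behind, along +y. Next is the clip pose. The leg's far end is at top (385.3,215.3) and scene (312.3,317.1).

Run:
```python
from h import *
a=lambda n,u,v,z:ray(n,u,v,z)[:2].round(4)
T=a("top",385.3,215.3,.0025);print("tip",T,a("scene",312.3,317.1,.0025))
for n,u,v in(("top",383.3,221.5),("top",377.2,237),("scene",300,315.3)):
    q=a(n,u,v,.0025);print(n,"leg",q,np.arctan2(*(T-q)[::-1]) if n=="top" else np.arctan2(*(a("scene",312.3,317.1,.0025)-q)[::-1]))
print("loop",a("top",373.8,237.8,.007),a("scene",279,308.2,.006),"tip-loop",80.6,"bottom edge",a("top",373,243,.005),a("top",370,239,.005),a("top",378,236,.005))
```

```text
tip [ 0.5028 -0.3464] [ 0.5014 -0.3465]
top leg [ 0.483  -0.3395] -0.33532438131500897
top leg [ 0.434  -0.3187] -0.38275975336846924
scene leg [ 0.4755 -0.3365] -0.36846682508111483
loop [ 0.431 -0.307] [ 0.4317 -0.3093] tip-loop 80.6 bottom edge [ 0.4149 -0.3045] [ 0.4274 -0.2955] [ 0.4369 -0.3207]
```

Run:
```python
from h import *
plan([.42,.06,.22],.9,5,100)
class R: pass
import h
o=dict(robot.get_obs()); 
class Q:
    @staticmethod
    def get_obs(): return dict(tool_pos=np.array([.42,.06,.22]),ee_rot=[0,0,.9])
h.robot=Q; h.plan([.431,-.308,.10],-.375,11,110)
```

```text
at [0.5149 0.1658 0.2244] yaw 1.4308
[100, [-23.6, -15.8, 0.9], 6.08],[100, [-25.1, -13.3, 0.9], 6.08],[100, [-26.4, -10.5, 0.9], 6.08],[100, [-27.4, -7.7, 0.9], 6.08],[100, [-28.0, -4.7, 0.9], 6.08],
at [0.42 0.06 0.22] yaw 0.9
[110, [-25.6, 21.6, 10.9], 6.64],[110, [-22.9, 24.4, 10.9], 6.64],[110, [-19.9, 26.9, 10.9], 6.64],[110, [-16.7, 29.0, 10.9], 6.64],[110, [-13.2, 30.7, 10.9], 6.64],[110, [-9.6, 32.1, 10.9], 6.64],[110, [-5.8, 33.0, 10.9], 6.64],[110, [-2.0, 33.4, 10.9], 6.64],[110, [1.9, 33.4, 10.9], 6.64],[110, [5.8, 33.0, 10.9], 6.64],[110, [9.5, 32.1, 10.9], 6.64],
```

carry_out(increments=[[100, [-23.6, -15.8, 0.9], 6.08], [100, [-25.1, -13.3, 0.9], 6.08], [100, [-26.4, -10.5, 0.9], 6.08], [100, [-27.4, -7.7, 0.9], 6.08], [100, [-28.0, -4.7, 0.9], 6.08]])

```text
time: 11.15
tool_pos: [0.4169, 0.059, 0.2147]
ee_rot: [-3.139, 0.003, 0.896]
wrist_force: [-0.6, -0.4, -0.1]
width: 0.0573
finger_force: 0.0
```

carry_out(increments=[[110, [-25.6, 21.6, 10.9], 6.64], [110, [-22.9, 24.4, 10.9], 6.64], [110, [-19.9, 26.9, 10.9], 6.64], [110, [-16.7, 29.0, 10.9], 6.64], [110, [-13.2, 30.7, 10.9], 6.64], [110, [-9.6, 32.1, 10.9], 6.64], [110, [-5.8, 33.0, 10.9], 6.64]])

```text
time: 11.85
tool_pos: [0.4245, -0.1753, 0.1382]
ee_rot: [-3.139, 0.003, 0.084]
wrist_force: [0.9, 0.2, 0.2]
width: 0.0537
finger_force: 0.0
```

carry_out(increments=[[110, [-2.0, 33.4, 10.9], 6.64], [110, [1.9, 33.4, 10.9], 6.64], [110, [5.8, 33.0, 10.9], 6.64], [110, [9.5, 32.1, 10.9], 6.64], [110, [0, 0, 0], 0], [110, [0, 0, 0], 0], [110, [0, 0, 0], 0]])

```text
time: 12.55
tool_pos: [0.4295, -0.3072, 0.0966]
ee_rot: [-3.141, 0.001, -0.373]
wrist_force: [-0.5, -0.6, 0.5]
width: 0.0537
finger_force: 0.0
```

Run:
```python
from h import *
plan([.431,-.308,.040],-.375,2,110)
```

```text
at [ 0.4295 -0.3072  0.0966] yaw -0.3732
[110, [0.9, 0.1, 28.3], 0.05],[110, [0.9, 0.1, 28.3], 0.05],
```

carry_out(increments=[[110, [0.9, 0.1, 28], 0], [110, [0.9, 0.1, 28], 0], [110, [0, 0, 12], 0], [110, [0, 0, 10], 0], [110, [0, 0, 0], 0], [110, [0, 0, 0], 0]])

```text
time: 13.15
tool_pos: [0.432, -0.3095, 0.0204]
ee_rot: [3.141, -0.002, -0.374]
wrist_force: [-0.3, -0.3, -0.3]
width: 0.0533
finger_force: 0.0
```

Run:
```python
from h import *
o=robot.get_obs();print(o["tool_pos"],o["ee_rot"],o["wrist_force"])
s=robot.snapshot("scene");cv2.imwrite("pics/j.png",cv2.resize(s[280:330,255:325],None,fx=8,fy=8,interpolation=cv2.INTER_CUBIC))
```

```text
[ 0.43200834 -0.30946982  0.02041984] [ 3.14095409e+00 -1.67770745e-03 -3.74088847e-01] [-0.31696032 -0.30937851 -0.25529028]
```

View pics/j.png

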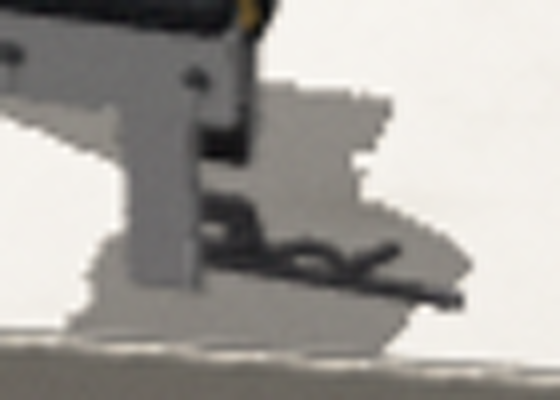

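The fingers straddle the loop, and the near finger is in front of it at crop (162,230). The leg and bow are free, with the leg tip at (460,300). I'll go 4.5 mm lower and close.

carry_out(increments=[[110, [0, 0, 3], 0], [110, [0, 0, 1.5], 0], [110, [0, 0, 0], 0], [255, [0, 0, 0], 0], [255, [0, 0, 0], 0], [255, [0, 0, 0], 0], [255, [0, 0, 0], 0], [255, [0, 0, 0], 0]])

```text
time: 14.0
tool_pos: [0.4314, -0.3093, 0.0149]
ee_rot: [3.141, -0.0, -0.375]
wrist_force: [-0.3, -0.4, 0.2]
width: 0.0239
finger_force: 30.0
```

carry_out(increments=[[255, [0, 0, 0], 0], [255, [0, 0, 0], 0]])

```text
time: 14.2
tool_pos: [0.4314, -0.3093, 0.0149]
ee_rot: [3.141, -0.0, -0.375]
wrist_force: [0.1, 0.1, 0.0]
width: 0.0239
finger_force: 30.0
```

Run:
```python
from h import *
o=robot.get_obs();print(o["tool_pos"],o["ee_rot"],o["wrist_force"],o["width"])
s=robot.snapshot("scene");cv2.imwrite("pics/k0.png",s)
print(cv2.cvtColor(s,cv2.COLOR_BGR2GRAY)[312:322,296:318])
```

```text
[ 0.43140316 -0.30927623  0.0149362 ] [ 3.14148517e+00 -1.71849527e-04 -3.74624852e-01] [0.05446541 0.14323991 0.02766066] 0.023856306076456574
[[ 66  43  63  66  51  43  71  95 121 133 137 137 137 136 136 136 161 170
  229 241 240 240]
 [ 51  43  45  40  48 107 128 130 134 138 139 136 136 137 137 136 136 136
  226 240 240 240]
 [ 47  44  47  49  51  70  84  87  96 113 113 132 136 137 137 137 137 213
  237 240 240 238]
 [ 64  57  49  42  45  47  53  53  58  66  68  73 103 108 106 110 177 231
  240 240 240 240]
 [126 124 125 125 105 100  85  64  58  48  42  49  65  74  78  86 129 194
  235 240 240 239]
 [137 135 137 136 133 129 128 126 127 125 108 101  88  67  63  57  66 171
  232 240 240 240]
 [133 134 134 136 137 136 134 136 135 136 132 213 229 228 229 228 226 232
  239 240 239 239]
 [135 135 135 135 133 133 133 135 136 137 213 238 240 240 240 240 238 239
  240 239 239 239]
 [133 134 135 133 131 134 135 136 135 213 237 241 240 240 240 240 239 239
  239 239 239 239]
 [134 133 134 132 132 133 132 135 212 237 240 240 240 240 240 239 240 239
  239 238 239 239]]
```

carry_out(increments=[[255, [0, 0, -10], 0], [255, [0, 0, -30], 0], [255, [0, 0, -45], 0], [255, [0, 0, -45], 0], [255, [0, 0, -45], 0], [255, [0, 0, -10], 0], [255, [0, 0, 0], 0], [255, [0, 0, 0], 0]])

```text
time: 15.05
tool_pos: [0.4307, -0.3087, 0.1983]
ee_rot: [-3.141, 0.002, -0.375]
wrist_force: [-0.4, 0.9, -0.3]
width: 0.0235
finger_force: 30.0
```

Run:
```python
from h import *
o=robot.get_obs();print(o["wrist_force"],o["width"])
s=robot.snapshot("scene");cv2.imwrite("pics/k1.png",s)
p=o["tool_pos"];y=o["ee_rot"][2];q=p+[80*.001*np.cos(y)+.0095*np.sin(y),.08*np.sin(y)-.0095*np.cos(y),-.0124];u=proj("scene",q);print("tip exp",u)
u=u.astype(int);print(cv2.cvtColor(s,cv2.COLOR_BGR2GRAY)[u[1]-8:u[1]+9,u[0]-16:u[0]+6])
plan([.4408,.1676,.2],-.14,16,255)
```

```text
[-0.35242192  0.90029247 -0.28941976] 0.023466327823746524
tip exp [313.00552816 245.69098088]
[[240 240 241 240 240 240 240 240 240 240 239 238 237 237 236 234 232 230
  228 223 217 206]
 [240 240 240 239 240 240 240 240 241 240 239 238 237 237 235 232 232 230
  227 222 216 205]
 [240 240 240 240 206 179 148 165 230 239 239 237 237 237 235 233 230 229
  227 223 215 202]
 [195 188 160 138 100  82  57  94 221 240 238 239 239 237 234 231 229 227
  226 221 217 204]
 [ 94  90  70  53  41  76 119 209 236 240 240 240 239 238 237 233 229 226
  223 222 220 210]
 [ 45  46  40  72 157 218 230 238 240 240 239 239 239 238 238 234 232 228
  226 223 221 217]
 [ 46  48  47  56  95 122 131 146 150 149 168 208 214 213 232 237 236 232
  230 227 222 217]
 [ 85  57  43  44  43  45  44  60  59  62  74 104 118 125 139 147 169 222
  232 230 227 222]
 [229 229 228 198 181 184 150 103  83  85  59  41  52  56  60  67 121 220
  234 230 228 226]
 [240 240 240 237 236 236 233 231 231 230 228 226 200 182 148 132 171 228
  237 235 233 229]
 [239 240 241 240 240 240 240 240 241 240 240 240 237 235 231 230 232 237
 
[... 463 characters left out ...]

  240 239 240 240]
 [242 242 242 241 241 242 242 241 241 241 241 240 241 241 241 240 240 240
  241 239 239 239]]
at [ 0.4304 -0.3084  0.1974] yaw -0.3747
[255, [-10.3, -27.9, -0.2], -0.84],[255, [-9.9, -28.1, -0.2], -0.84],[255, [-9.5, -28.2, -0.2], -0.84],[255, [-9.0, -28.3, -0.2], -0.84],[255, [-8.6, -28.5, -0.2], -0.84],[255, [-8.2, -28.6, -0.2], -0.84],[255, [-7.8, -28.7, -0.2], -0.84],[255, [-7.4, -28.8, -0.2], -0.84],[255, [-6.9, -28.9, -0.2], -0.84],[255, [-6.5, -29.0, -0.2], -0.84],[255, [-6.1, -29.1, -0.2], -0.84],[255, [-5.7, -29.2, -0.2], -0.84],[255, [-5.2, -29.3, -0.2], -0.84],[255, [-4.8, -29.4, -0.2], -0.84],[255, [-4.4, -29.4, -0.2], -0.84],[255, [-3.9, -29.5, -0.2], -0.84],
```

The clip hangs level. Its tip is at (312.9,245.3) against an expected (313.0,245.7).

carry_out(increments=[[255, [-10.3, -27.9, 0], -0.84], [255, [-9.9, -28.1, 0], -0.84], [255, [-9.5, -28.2, 0], -0.84], [255, [-9.0, -28.3, 0], -0.84], [255, [-8.6, -28.5, 0], -0.84], [255, [-8.2, -28.6, 0], -0.84], [255, [-7.8, -28.7, 0], -0.84], [255, [-7.4, -28.8, 0], -0.84]])

```text
time: 15.9
tool_pos: [0.4351, -0.0697, 0.197]
ee_rot: [-3.141, 0.005, -0.257]
wrist_force: [0.3, 0.2, -0.4]
width: 0.0235
finger_force: 30.0
```

carry_out(increments=[[255, [-6.9, -28.9, 0], -0.84], [255, [-6.5, -29.0, 0], -0.84], [255, [-6.1, -29.1, 0], -0.84], [255, [-5.7, -29.2, 0], -0.84], [255, [-5.2, -29.3, 0], -0.84], [255, [-4.8, -29.4, 0], -0.84], [255, [-4.4, -20, 0], -0.84], [255, [-3.9, -20, 0], -0.84]])

```text
time: 16.7
tool_pos: [0.4372, 0.1488, 0.1969]
ee_rot: [3.14, 0.005, -0.139]
wrist_force: [0.6, -0.8, 0.3]
width: 0.0235
finger_force: 30.0
```

carry_out(increments=[[255, [0, 0, 0], 0], [255, [0, 0, 0], 0], [255, [0, 0, 0], 0]])

```text
time: 17.0
tool_pos: [0.4383, 0.1471, 0.1987]
ee_rot: [3.14, 0.002, -0.141]
wrist_force: [0.1, -0.2, 0.4]
width: 0.0234
finger_force: 30.0
```

Run:
```python
from h import *
o=robot.get_obs();print(o["wrist_force"],o["width"])
plan([.4408,.1560,.150],-.14,4,255)
```

```text
[ 0.12232642 -0.18551521  0.39531272] 0.023353854803174475
at [0.4383 0.1471 0.1987] yaw -0.141
[255, [0.3, -2.3, 12.2], -0.01],[255, [0.3, -2.3, 12.2], -0.01],[255, [0.3, -2.3, 12.2], -0.01],[255, [0.3, -2.3, 12.2], -0.01],
```

carry_out(increments=[[255, [0.5, 0, 12], 0], [255, [0.5, 0, 12], 0], [255, [0.5, -5, 12], 0], [255, [0.5, -5, 12], 0], [255, [0.5, -4, 2], 0], [255, [0, -3, 0], 0], [255, [0, 0, 0], 0], [255, [0, 0, 0], 0]])

```text
time: 17.8
tool_pos: [0.4439, 0.1647, 0.1505]
ee_rot: [-3.141, -0.001, -0.14]
wrist_force: [-0.9, 0.6, -0.6]
width: 0.0234
finger_force: 30.0
```

carry_out(increments=[[255, [0, -1.5, 0], 0], [255, [0, -1.5, 0], 0], [255, [0, -1, 0], 0], [255, [0, 0, 0], 0], [255, [0, 0, 0], 0]])

```text
time: 18.3
tool_pos: [0.4442, 0.1684, 0.1499]
ee_rot: [3.141, -0.0, -0.14]
wrist_force: [-0.3, -0.2, 0.0]
width: 0.0234
finger_force: 30.0
```

carry_out(increments=[[255, [0, -0.7, 0], 0], [255, [0, -0.7, 0], 0], [255, [0, 0, 0], 0], [255, [0, 0, 0], 0]])

```text
time: 18.7
tool_pos: [0.4443, 0.1698, 0.1498]
ee_rot: [3.141, -0.0, -0.14]
wrist_force: [0.3, -0.1, 0.1]
width: 0.0236
finger_force: 30.0
```

carry_out(increments=[[255, [0, -0.7, 0], 0], [255, [0, -0.7, 0], 0], [255, [0, 0, 0], 0], [255, [0, 0, 0], 0]])

```text
time: 19.1
tool_pos: [0.4445, 0.1711, 0.1498]
ee_rot: [3.141, 0.0, -0.14]
wrist_force: [-0.5, -0.4, -0.9]
width: 0.0238
finger_force: 30.0
```

carry_out(increments=[[255, [0, -0.7, 0], 0], [255, [0, -0.7, 0], 0], [255, [0, 0, 0], 0], [255, [0, 0, 0], 0]])

```text
time: 19.5
tool_pos: [0.4446, 0.172, 0.1498]
ee_rot: [3.14, 0.0, -0.141]
wrist_force: [-0.9, -3.5, 0.1]
width: 0.0233
finger_force: 30.0
```

Run:
```python
from h import *
o=robot.get_obs();print(o["tool_pos"],o["wrist_force"],o["wrist_torque"])
```

```text
[0.44464894 0.17198147 0.14977945] [-0.87245955 -3.53938222  0.06292483] [-0.60954326  0.06133908 -0.24785545]
```

Contact on the stub's -y side came at TCP y of about 0.1715. The leg is therefore in line with the shaft axis 11.5 mm further along clip +y. I'll back off, retreat and line up at hole height.

carry_out(increments=[[255, [0, 2.5, 0], 0], [255, [-9, 0, 0], 0], [255, [-10, 0, 0], 0], [255, [-8, 0, 0], 0], [255, [0, -6, 4], 0], [255, [0, -7, 4], 0], [255, [0, 0, 0], 0], [255, [0, 0, 0], 0]])

```text
time: 20.3
tool_pos: [0.4194, 0.187, 0.1414]
ee_rot: [3.141, 0.001, -0.139]
wrist_force: [-0.1, -0.4, 0.2]
width: 0.0237
finger_force: 30.0
```

Run:
```python
from h import *
plan([.4205,.1865,.1409],-.14,1,255)
s=robot.snapshot("scene");cv2.imwrite("pics/l.png",cv2.resize(s[150:200,235:310],None,fx=8,fy=8,interpolation=cv2.INTER_CUBIC))
```

```text
at [0.4194 0.187  0.1414] yaw -0.1394
[255, [1.2, 0.3, 0.5], 0.03],
```

View pics/l.png

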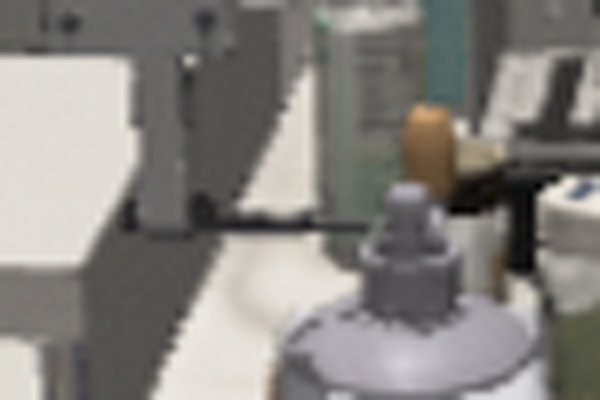

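The leg is level at stub mid-height. Its tip is at crop (370,226), just short of the stub's edge at about 388. I'll go forward gently.

carry_out(increments=[[255, [1, 0.3, 0.5], 0], [255, [2, 0, 0], 0], [255, [1, 0, 0], 0], [255, [1, 0, 0], 0], [255, [1, 0, 0], 0], [255, [0, 0, 0], 0], [255, [0, 0, 0], 0]])

```text
time: 21.05
tool_pos: [0.4252, 0.1855, 0.1413]
ee_rot: [3.141, 0.0, -0.14]
wrist_force: [-1.1, 0.5, -0.7]
width: 0.0237
finger_force: 30.0
```

carry_out(increments=[[255, [1, 0, 0], 0], [255, [0.7, 0, 0], 0], [255, [0, 0, 0], 0], [255, [0, 0, 0], 0]])

```text
time: 21.45
tool_pos: [0.4259, 0.1854, 0.1408]
ee_rot: [3.141, 0.003, -0.14]
wrist_force: [-6.1, 0.6, 0.7]
width: 0.0237
finger_force: 30.0
```

Contact at about x 0.4254, and it isn't in the hole. I'll ease off to a light touch and feel sideways.

carry_out(increments=[[255, [-0.6, 0, 0], 0], [255, [0, -0.7, 0], 0], [255, [0, 0, 0], 0]])

```text
time: 21.75
tool_pos: [0.4277, 0.1862, 0.1416]
ee_rot: [-3.141, -0.003, -0.14]
wrist_force: [-0.5, -0.1, -1.5]
width: 0.0236
finger_force: 30.0
```

carry_out(increments=[[255, [0.1, -0.7, 0], 0], [255, [0, 0, 0], 0], [255, [0, 0, 0], 0]])

```text
time: 22.05
tool_pos: [0.4274, 0.1868, 0.1417]
ee_rot: [-3.141, -0.002, -0.14]
wrist_force: [0.3, 0.7, -0.7]
width: 0.024
finger_force: 30.0
```

carry_out(increments=[[255, [0.2, -0.7, 0], 0], [255, [0, 0, 0], 0], [255, [0, 0, 0], 0]])

```text
time: 22.35
tool_pos: [0.4271, 0.1875, 0.1415]
ee_rot: [3.142, -0.0, -0.14]
wrist_force: [0.2, 0.4, -1.0]
width: 0.0235
finger_force: 30.0
```

It dropped in: x moved about 2 mm further with no force. I'll trim z down 0.5 mm, return the lateral a little and push forward.

carry_out(increments=[[255, [0, 0.7, 0.5], 0], [255, [1, 0, 0], 0], [255, [1, 0, 0], 0], [255, [0, 0, 0], 0], [255, [0, 0, 0], 0]])

```text
time: 22.85
tool_pos: [0.4289, 0.1865, 0.1408]
ee_rot: [3.142, -0.0, -0.14]
wrist_force: [-0.3, 0.3, -0.5]
width: 0.0234
finger_force: 30.0
```

carry_out(increments=[[255, [0.7, 0, 0], 0], [255, [0.7, 0, 0], 0], [255, [0, 0, 0], 0], [255, [0, 0, 0], 0]])

```text
time: 23.25
tool_pos: [0.4303, 0.1863, 0.1408]
ee_rot: [3.141, -0.0, -0.14]
wrist_force: [0.5, 0.5, -0.4]
width: 0.0235
finger_force: 30.0
```

carry_out(increments=[[255, [1.5, 0.2, 0], 0], [255, [1.5, 0.2, 0], 0], [255, [1.5, 0.2, 0], 0], [255, [0, 0, 0], 0], [255, [0, 0, 0], 0]])

```text
time: 23.75
tool_pos: [0.4347, 0.185, 0.1409]
ee_rot: [3.142, -0.0, -0.14]
wrist_force: [-0.5, 0.3, 0.7]
width: 0.0236
finger_force: 30.0
```

carry_out(increments=[[255, [1.5, 0.1, 0], 0], [255, [1.5, 0.1, 0], 0], [255, [0, 0, 0], 0], [255, [0, 0, 0], 0]])

```text
time: 24.15
tool_pos: [0.4374, 0.1845, 0.1408]
ee_rot: [3.141, 0.0, -0.14]
wrist_force: [-2.1, 0.2, -0.5]
width: 0.0235
finger_force: 30.0
```

carry_out(increments=[[255, [1.5, 0.1, 0], 0], [255, [1.5, 0.1, 0], 0], [255, [0, 0, 0], 0], [255, [0, 0, 0], 0]])

```text
time: 24.55
tool_pos: [0.4408, 0.1836, 0.1408]
ee_rot: [3.141, -0.0, -0.14]
wrist_force: [-1.9, -0.7, 0.3]
width: 0.0237
finger_force: 30.0
```

carry_out(increments=[[255, [1, 0, 0], 0], [255, [1, 0, 0], 0], [255, [0, 0, 0], 0], [255, [0, 0, 0], 0]])

```text
time: 24.95
tool_pos: [0.4427, 0.1833, 0.1408]
ee_rot: [3.141, -0.0, -0.14]
wrist_force: [-0.5, -1.6, -0.4]
width: 0.0241
finger_force: 30.0
```

carry_out(increments=[[255, [1.5, 0.2, 0], 0], [255, [1.5, 0.2, 0], 0], [255, [1.5, 0, 0], 0], [255, [0, 0, 0], 0], [255, [0, 0, 0], 0]])

```text
time: 25.45
tool_pos: [0.4475, 0.1824, 0.141]
ee_rot: [3.142, -0.001, -0.14]
wrist_force: [-0.1, -1.7, -0.6]
width: 0.0235
finger_force: 30.0
```

carry_out(increments=[[255, [1.5, 0, 0], 0], [255, [1.5, 0, 0], 0], [255, [1.5, 0, 0], 0], [255, [0, 0, 0], 0], [255, [0, 0, 0], 0]])

```text
time: 25.95
tool_pos: [0.4517, 0.1818, 0.1409]
ee_rot: [3.141, -0.001, -0.14]
wrist_force: [0.3, -0.9, -0.7]
width: 0.0236
finger_force: 30.0
```

carry_out(increments=[[255, [1.5, 0.1, 0], 0], [255, [1.5, 0.1, 0], 0], [255, [1.5, 0, 0], 0], [255, [1.5, 0, 0], 0], [255, [0, 0, 0], 0], [255, [0, 0, 0], 0]])

```text
time: 26.55
tool_pos: [0.4576, 0.1808, 0.1409]
ee_rot: [3.142, -0.001, -0.14]
wrist_force: [-0.4, -0.5, -0.5]
width: 0.0236
finger_force: 30.0
```

carry_out(increments=[[255, [1.5, 0, 0], 0], [255, [1.5, 0, 0], 0], [255, [1, 0, 0], 0], [255, [0, 0, 0], 0], [255, [0, 0, 0], 0]])

```text
time: 27.05
tool_pos: [0.4605, 0.1806, 0.1406]
ee_rot: [3.142, 0.002, -0.14]
wrist_force: [-4.9, 0.9, 0.4]
width: 0.0235
finger_force: 30.0
```

The bow meets the shaft where expected. I'll press on in small steps.

carry_out(increments=[[255, [1, 0, 0], 0], [255, [1, 0, 0], 0], [255, [0, 0, 0], 0], [255, [0, 0, 0], 0]])

```text
time: 27.45
tool_pos: [0.4633, 0.1802, 0.1408]
ee_rot: [-3.141, -0.0, -0.14]
wrist_force: [-3.5, -0.1, 1.0]
width: 0.0235
finger_force: 30.0
```

carry_out(increments=[[255, [1, 0, 0], 0], [255, [1, 0, 0], 0], [255, [0, 0, 0], 0], [255, [0, 0, 0], 0]])

```text
time: 27.85
tool_pos: [0.466, 0.1797, 0.141]
ee_rot: [-3.141, -0.002, -0.14]
wrist_force: [-1.1, 0.2, -0.8]
width: 0.0235
finger_force: 30.0
```

carry_out(increments=[[255, [1, 0, 0], 0], [255, [1, 0, 0], 0], [255, [1, 0, 0], 0], [255, [0, 0, 0], 0], [255, [0, 0, 0], 0]])

```text
time: 28.35
tool_pos: [0.4693, 0.1792, 0.1411]
ee_rot: [-3.141, -0.003, -0.14]
wrist_force: [2.0, -0.1, -2.1]
width: 0.0235
finger_force: 30.0
```

carry_out(increments=[[255, [1, 0, 0], 0], [255, [1, 0, 0], 0], [255, [1, 0, 0], 0], [255, [0, 0, 0], 0], [255, [0, 0, 0], 0]])

```text
time: 28.85
tool_pos: [0.4719, 0.1787, 0.1411]
ee_rot: [3.141, -0.002, -0.14]
wrist_force: [2.9, -0.1, -1.8]
width: 0.0237
finger_force: 30.0
```

Run:
```python
from h import *
s=robot.snapshot("scene");o=robot.get_obs();print(o["tool_pos"],o["wrist_force"],o["wrist_torque"],proj("scene",[.558,.158,.1285]),proj("scene",[.513,.164,.1285]))
print(cv2.cvtColor(s,cv2.COLOR_BGR2GRAY)[172:186,284:310])
```

```text
[0.47188977 0.17872758 0.14105549] [ 3.04862669  0.01375251 -1.85055304] [-0.04512399 -0.49717555 -0.00307351] [300.28153491 178.35956569] [285.85885551 178.64798382]
[[ 80  87  90  74  48  31  35  37  45  42  32  20  24  25  33  40  35  36
   36  36  38 172 213 148 140 181]
 [ 93  96 144 146  81  23  26  26  23  23  18  31  23  23  24  21  24  19
   23 157 204 227 202 122  98 159]
 [ 94 102 114 130  87  30  22  22  19  23  16  20  22  21  23  24  19  16
  151 219 233 207 138 110 170 218]
 [ 88  96  95 103  72  46  64  40  22  18  17  19  20  53  38  23  18  19
  147 181 205 218 215 216 227 233]
 [ 85  90  92  93  76  52  38  29  20  23  20  65  73 128  85  21  19  18
  136 130 128 148 161 183 196 214]
 [ 83  88  85  81  63 103 116 116 114 118 113 118 116 124  76  23  17  19
  125 116 106 111 118 127 133 139]
 [ 80  83  84  70  55  65  69  70  71  71  69  71  68  65  41  23  20  22
  114 110 105 107 116 119 117 121]
 [ 80  84  82  77  67  82 112 146 158 156 135 117 111  97  52  21  26  22
  131 120 110 111 119 124 126 123]
 [ 76  82  73  68  68  78  97 163 152 153 141 122 118 103  55  26  23  21
   66  94 109 110 115 119 125 121]
 [ 81  83  84  78 102  92  87 166 136 145 138 122 106  85  47  22  20  27
  148 146 116 111 114 117 116 116]
 [ 73  72  73  75 126 158 147 117 109 147 139 124  97  74  37  19  23  25
  152 160 164 159 158 155 140 133]
 [ 83  86  90  85  91 105 102  82 101 146 139 124  94  74  41  19  20  23
  113 148 173 180 179 167 160 158]
 [ 83  86  87  84  81  80  77  79 102 146 139 123  96  76 115  97  74  71
   86 132 163 172 169 155 155 158]
 [ 84  83  87  85  80  80  80  79 101 138 135 124  97  75 124 174 179 109
   77 114 142 152 151 151 152 152]]
```

The clip is now pulling itself forward (Fx +3 N), and the leg tip at column 298 shows no slip in the grip. I'll follow it home.

carry_out(increments=[[255, [1, 0, 0.2], 0], [255, [1, 0, 0], 0], [255, [1, 0, 0], 0], [255, [1, 0, 0], 0], [255, [0, 0, 0], 0], [255, [0, 0, 0], 0]])

```text
time: 29.5
tool_pos: [0.4757, 0.1782, 0.1408]
ee_rot: [3.141, -0.001, -0.14]
wrist_force: [3.0, -1.0, -0.6]
width: 0.0232
finger_force: 30.0
```

carry_out(increments=[[255, [1, 0, 0], 0], [255, [1, 0, 0], 0], [255, [0, 0, 0], 0], [255, [0, 0, 0], 0]])

```text
time: 29.9
tool_pos: [0.4772, 0.1779, 0.1407]
ee_rot: [3.141, -0.0, -0.14]
wrist_force: [2.5, -1.7, -0.8]
width: 0.0236
finger_force: 30.0
```

carry_out(increments=[[255, [1, 0, 0], 0], [255, [0.7, 0, 0], 0], [255, [0, 0, 0], 0], [255, [0, 0, 0], 0]])

```text
time: 30.3
tool_pos: [0.4786, 0.1777, 0.1406]
ee_rot: [3.141, 0.0, -0.14]
wrist_force: [1.0, -1.9, -0.6]
width: 0.0236
finger_force: 30.0
```

carry_out(increments=[[255, [0.7, 0, 0], 0], [255, [0.5, 0, 0], 0], [255, [0, 0, 0], 0], [255, [0, 0, 0], 0]])

```text
time: 30.7
tool_pos: [0.4794, 0.1776, 0.1405]
ee_rot: [3.141, 0.001, -0.14]
wrist_force: [-2.2, -1.4, 1.1]
width: 0.0239
finger_force: 30.0
```

The force changes sign at x of about 0.479, which matches the expected home of 0.480. I'll ease the load, open and rise straight up.

carry_out(increments=[[255, [-0.5, 0.3, 0], 0], [255, [0, 0, 0], 0], [160, [0, 0, 0], 0], [130, [0, 0, 0], 0], [130, [0, 0, 0], 0], [130, [0, 0, 0], 0]])

```text
time: 31.3
tool_pos: [0.4795, 0.1776, 0.1407]
ee_rot: [-3.141, -0.0, -0.14]
wrist_force: [0.5, -0.4, 0.1]
width: 0.0459
finger_force: 0.0
```

carry_out(increments=[[130, [0, 0, -5], 0], [130, [0, 0, -20], 0], [130, [0, 0, -35], 0], [130, [-20, 0, -40], 0], [130, [-40, 0, -10], 0], [130, [-40, 20, 0], 0], [130, [-40, 40, 0], 0], [130, [0, 0, 0], 0]])

```text
time: 32.1
tool_pos: [0.334, 0.14, 0.2517]
ee_rot: [-3.141, -0.002, -0.141]
wrist_force: [0.8, -1.1, 0.2]
width: 0.0455
finger_force: 0.0
```

carry_out(increments=[[130, [-15, 45, 0], 0], [130, [-15, 45, 0], 0], [130, [-15, 45, 0], 0], [130, [-5, 45, 0], 0], [130, [0, 45, 0], 0], [130, [0, 0, 0], 0]])

```text
time: 32.7
tool_pos: [0.256, -0.0799, 0.2511]
ee_rot: [3.139, -0.001, -0.157]
wrist_force: [-0.5, -0.3, -0.4]
width: 0.0463
finger_force: 0.0
```

Run:
```python
from h import *
t=robot.snapshot("top");s=robot.snapshot("scene")
f=lambda im,u,v,w,h,k:cv2.resize(im[v:v+h,u:u+w],None,fx=k,fy=k,interpolation=cv2.INTER_CUBIC)
cv2.imwrite("pics/m.png",np.hstack([f(s,255,150,50,70,8),f(t,195,165,50,70,8)]))
print(robot.get_obs()["tool_pos"])
```

```text
[ 0.25702052 -0.07552595  0.25106463]
```

View pics/m.png

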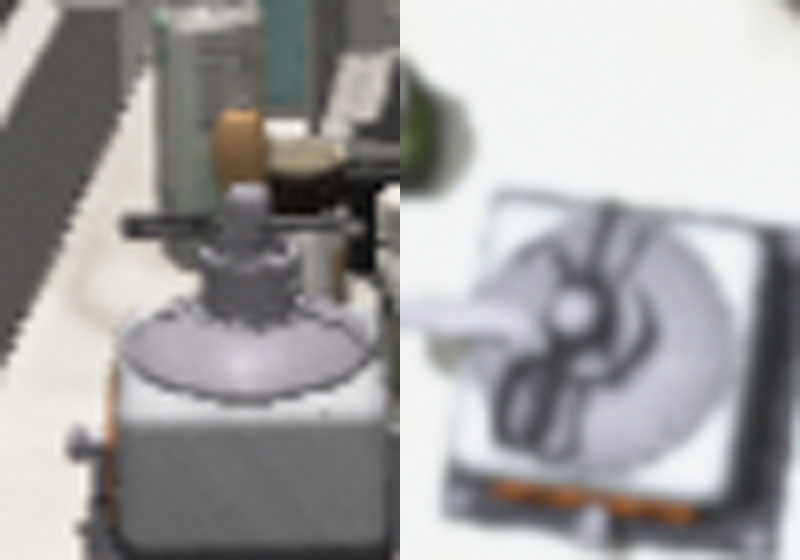

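Both views show the job done. The hub is on the collar and the clip is level through the stub (scene crop row about 225). In the top view the loop is at (525,405), the bow wraps the shaft at (572,310), and the leg comes out behind near (605,220). The gripper is clear, so I'll hand in.

```bash
python3 -c "
from h import *
print(robot.close_job())"
```

```text
the job is handed in; nothing more can be done
None
```

The crank is down on the collar and the spring clip is through the cross hole, level, with its bow snapped home round the shaft. I handed the job in at about 33 s with the gripper clear; no verdict came back.

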